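# Cover the tooth jar and hold it up off its stand

### The arm

A 6-joint arm with a two-finger parallel gripper is mounted at the origin on the work surface. World frame = base frame: x ahead of the robot, y to its left, z up, the work surface at z = 0. Lengths are in m, angles in rad, forces in N, time in s.
With the tool pointing down it reaches from about 0.35 to 0.975 m from the base axis. Payload 17.4 kg.
Tool frame: the origin (TCP) lies at the very end of the fingers, on their centre line; the grasp point (between the pads) lies 19 mm behind it (robot.tcp_to_grasp is the distance from the TCP to the grasp point, in m); x points along the fingers, z is the direction in which the jaws open and shut, and the axes are right-handed (so a half turn about x gives the same grasp; the last joint's range is limited). The gripper opens to 85 mm and grips with 20 to 120 N. Pads are 22 mm wide; open, the fingers measure 114 mm over their backs; the gripper's body (76 mm by 85 mm) begins 54 mm behind the grasp point. The pads swing forward as they close: fully open they stand 13 mm farther back than shut.
Start: joints at [1.151, 0.116, 1.442, -0, 1.584, -0.038], TCP at [0.252, 0.626, 0.231] pointing down, gripper open.
Joint ranges: [-2.83, 2.83], [-0.83, 2.19], [0.07, 2.5], [-1.14, 4.28], [0.01, 3], [-2.97, 2.97]. Speed limits (rad/s): [1.89, 1.89, 2.22, 3.14, 3.14, 3.14].

### API

Orientations are given as a rotation vector (axis times angle).
In Python, from station import monitor, optics, robot gives the robot as it stands. The module is installed in compiled form; this text tells all that it offers.
- The arm moves only by the shell command python3 -m handwheel 'ROWS' [OPENING] [FORCE]. ROWS is JSON, a list of rows, each a list of 2 entries, a list of its own where there are three numbers: the shift along the world's x, y, z in mm, then the turn about the world's z in degrees. In form: [[[x, y, z], roll], ...]. A call has 1 to 10 rows; each row shifts and turns the pose as measured when the row begins; what a row does not reach is not made up. A row lasts 1/10 s, in which the tool goes at most 50 mm and 8.59 degrees, less where a joint would pass 70% of its speed; a pose out of reach is approached as far as the arm can. A call is refused whole if a number of a shift passes 50 or a number of a turn 8.59, either way. A call with a gripper value outside its range is refused whole. OPENING is the finger opening in mm, from 0 to 85.4, set as the call begins (- or left out, the last holds). The fingers move at their own pace and stop on an object; FORCE is the grip in N (left out, the last holds). Time passes only in rows, so rows that do not move let the fingers close. It gives the time, the measured TCP pose, the force and the opening at its end, in the units of the state.
- monitor.state(): the state, without advancing time (a new reading comes with each control period).
- optics.snapshot(name): name is "side" or "top"; returns (picture, depth): 400x640x3 uint8, red, green, blue; 400x640 float32, m along the optical axis (not along the pixel's ray), 0 where there is no reading.
- optics.camera_info(name): a dict with "fov_y" (degrees; the focal length in pixels is half the picture's height over the tangent of half this angle, whatever the lens; pixels are square), "cx", "cy" (the principal point, pixels), "eye" and "attitude" of the camera in the world. Camera axes: x right, y down, z forward; pixel columns grow to the right and rows downward; lengths in m; the calibration is good to about 2 mm. A picture is of the moment at which its call begins. camera_info takes no time and is no camera call.
- robot.close_job(): hands the job in, once; it reports no verdict.
The state is a dict: "time_s": time; "q": joint angles; "joint_vel": joint speeds; "joint_torque": joint torques, N m; "position": TCP position; "ee_rot": TCP orientation; "wrist_force": force on the tool from outside, world axes, zero at the start; "ft_torque": the same for the moment, N m; "grip_width": opening from 0.0 (shut) to 1.0 (fully open).
Only numpy, scipy, OpenCV 4.12 (cv2) and the standard library are available. Lean on these libraries where they do the work, as an engineer would, in place of code of your own. Each camera call takes 0.05 s, during which the arm holds its last target. There are 200 camera calls.

### The job

Put the loose yellow lid on the open steel jar that holds the plaster tooth, so that it sits fully seated and level, and let go of it. Then grip the jar by its body, lift it with the lid on straight up until it is about 10 cm above its stand, and finish while still holding it there, steady and upright. Leave everything else on the table where it is.

Things in the scene. Friction and masses are not known exactly. Their poses are not given: they have to be found in the camera images.
- jar: open round steel jar, 60 mm outer diameter, 60 mm tall, wall 4 mm (inner diameter 52 mm), floor 4 mm, 0.15 to 0.31 kg, straight side. Origin: centre of its underside, z up its axis. It stands in the low ring of the grey stand, underside 26 mm and rim 86 mm above the table; the ring hides the lowest 4 mm of its side
- jar_rim (a point): centre of the jar's mouth, at rim height, 60 mm above the jar's underside
- lid: loose round yellow-topped metal lid, 56 to 88 g, flat on the table, knob up, left or right of the stand. Origin: centre of its underside. From there up: step 49 mm diameter, 5 mm deep, bevelled, entering the jar's mouth with 1.5 mm play; plate 56 mm diameter, z 5 to 9 mm; black cylindrical knob 18 mm diameter, z 9 to 25 mm. Seated: origin 55 mm, knob top 80 mm above the jar's underside
- stand: grey square stand fixed to the table, 96 by 96 mm and 26 mm high, with a black ring on top (inner diameter 68 mm, outer 74 mm, 4 mm high) in which the jar stands loosely. Origin at the centre of its underside at table height
- tooth: white plaster tooth, 17 mm in diameter and 21 mm tall, loose on the floor of the jar. Origin at the centre of its underside
- teeth: bystander: model of a lower jaw, white teeth in pink gum on a plaster base, 64 by 64 mm, 31 mm tall, on the other side of the stand from the lid. Origin at the centre of its underside
- phone: bystander: telephone in an orange case lying flat, 75 (own x) by 150 (own y) by 9 mm, at the right. Origin at the centre of its underside
- tray: bystander: blue open tray with steel hand instruments, 120 (x) by 190 (y) by 22 mm. Origin at the centre of its underside
- burblock: bystander: green block with small burs standing in it, 35 (x) by 75 (y) mm, 36 mm tall. Origin at the centre of its underside
- rest: bystander: grey plastic handpiece rest, 100 (x) by 45 (y) mm, 40 mm tall. Origin at the centre of its underside
- dish: bystander: small open green glass dish, 68 mm in diameter at the rim, 28 mm tall. Origin at the centre of its underside
There are look-alikes about, which are no part of the job. Leave any blue look-alike of the stand alone.

How it is judged:
By the outcome, as a careful person would: the job done as asked, in the order asked, and still so for the second after the job is handed in, while the arm keeps its last pose, push and grip.
It also fails if it takes over 54 s, if anything falls off the work surface, if the arm or the gripper's body presses on something with over 40 N, if the wrist force passes 120 N, or if a joint passes its speed limit or range.

## Working session

There is one attempt and no reset: what is moved stays moved. The work goes in short steps, Python scripts to look and compute and a shell command to move; the robot and the scene stay as the last step left them, time stands still between calls to the robot, and variables do not carry over. Pictures are saved under pics/ and viewed, about 8 in all and at most 12, crops included, and the job is handed in when it is done.

```bash
mkdir -p pics
cat > h.py <<'E'
import numpy as np, cv2
from scipy.spatial.transform import Rotation as R
from station import monitor, optics, robot
def snap(n,tag):
    p,d=optics.snapshot(n); cv2.imwrite(f'pics/{tag}.png',p[:,:,::-1]); np.save(f'pics/{tag}.npy',d); return p,d
def cam(n):
    c=optics.camera_info(n); f=200/np.tan(np.radians(c['fov_y'])/2)
    a=np.array(c['attitude'],float); M=a if a.shape==(3,3) else R.from_rotvec(a).as_matrix()
    return f,c['cx'],c['cy'],np.array(c['eye']),M
def world(n,u,v,d):
    f,cx,cy,e,M=cam(n); return e+M@(np.array([(u-cx)/f,(v-cy)/f,1])*d)
def ray_z(n,u,v,z):
    f,cx,cy,e,M=cam(n); r=M@np.array([(u-cx)/f,(v-cy)/f,1]); return e+r*(z-e[2])/r[2]
def proj(n,P):
    f,cx,cy,e,M=cam(n); q=M.T@(np.array(P)-e); return cx+f*q[0]/q[2],cy+f*q[1]/q[2]
def cloud(n,d):
    f,cx,cy,e,M=cam(n); v,u=np.mgrid[0:400,0:640]
    return e+(np.stack([(u-cx)/f,(v-cy)/f,np.ones_like(u)],-1)*d[...,None])@M.T
E
python3 - <<'E'
from h import *
for n in('top','side'): snap(n,n+'0'); print(optics.camera_info(n))
print(monitor.state())
E
```

```text
{'fov_y': 54.650845415577, 'cx': 320.67122716470334, 'cy': 203.22302518511754, 'eye': array([0.48146035, 0.00362119, 1.01684875]), 'attitude': array([-2.13116914,  2.17894477, -0.15585689])}
{'fov_y': 52.16875587497079, 'cx': 320.05467816226275, 'cy': 196.20980288771628, 'eye': array([ 0.37423224, -0.58835697,  0.81819831]), 'attitude': array([-2.41343023,  0.45739954, -0.17970111])}
{'time_s': 0.1, 'q': array([ 1.15121668e+00,  1.16406559e-01,  1.44220965e+00, -4.45810270e-05,
        1.58400887e+00, -3.77648059e-02]), 'joint_vel': array([-6.25738375e-05, -1.45192774e-03, -8.26196648e-04, -6.40340964e-04,
        5.06247698e-04, -2.36362363e-04]), 'joint_torque': array([ 4.20260085e-04, -7.33665991e+01, -6.33783317e+01, -9.90877652e-06,
        5.35215426e-03, -3.43486954e-05]), 'position': array([0.25143304, 0.62622863, 0.23065027]), 'ee_rot': array([-0.92410706,  1.36685464,  0.923145  ]), 'wrist_force': array([ 0.42160874, -0.14682714, -0.22121693]), 'ft_torque': array([-0.0492585 ,  0.06508528, -0.03867832]), 'grip_width': 1.0036890195269832}
```

View pics/top0.png

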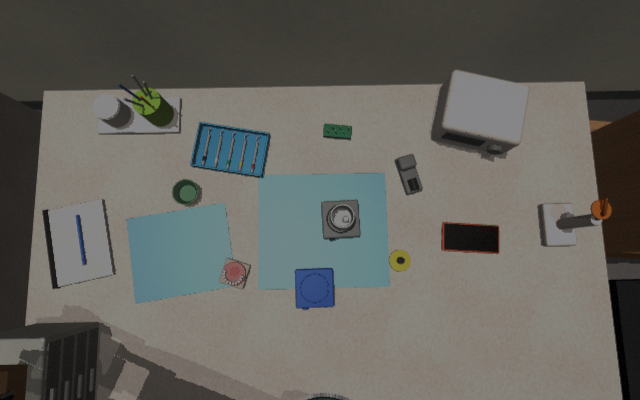

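View pics/side0.png

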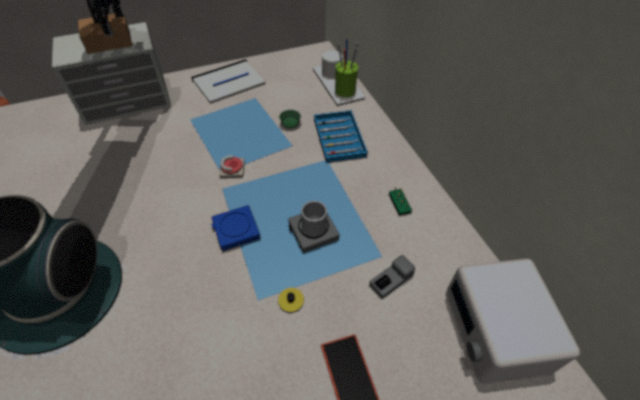

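The top view shows the yellow lid at (400,260), the jar on the grey stand at (341,217) and the blue look-alike stand at (315,288). In the side view the lid is at (291,300), the jar mouth at about (314,211) and the blue stand at (236,228). Next I measure both and make one enlarged crop to confirm them.

Run:
```python
from h import *
from scipy.optimize import least_squares
def tri(a,b):
    r=least_squares(lambda P:np.r_[np.subtract(proj('top',P),a),np.subtract(proj('side',P),b)],[.5,0,.05]); return r.x.round(4),r.fun.round(1)
for n in('top','side'):
    p=cv2.imread(f'pics/{n}0.png'); d=np.load(f'pics/{n}0.npy'); C=cloud(n,d)
    hsv=cv2.cvtColor(p,cv2.COLOR_BGR2HSV)
    y=((hsv[...,0]>20)&(hsv[...,0]<35)&(hsv[...,1]>150)&(d>0)); 
    cc,l,s,c=cv2.connectedComponentsWithStats(y.astype(np.uint8))
    for i in range(1,cc):
        if s[i,4]>80:
            m=l==i; P=C[m]; h=cv2.convexHull(np.argwhere(m)[:,::-1].astype(np.int32)); (u,v),ax,an=cv2.fitEllipse(h)
            print(n,'lid',s[i],(u,v),ax,'ray z=9mm',ray_z(n,u,v,.009).round(4),'depth z',np.median(P[:,2]).round(4))
    # jar rim by height
    m=(C[...,2]>.076)&(C[...,2]<.096)&(d>0); m&=np.hypot(C[...,0]-.5,C[...,1]+.05)<.15
    P=C[m]; print(n,'rim',len(P),P.min(0).round(4),P.max(0).round(4),np.median(P,0).round(4))
    m2=(C[...,2]>.02)&(C[...,2]<.031)&(d>0)&(hsv[...,1]<60)&(np.hypot(C[...,0]-np.median(P[:,0]),C[...,1]-np.median(P[:,1]))<.09)
    Q=C[m2]; print(n,'stand',len(Q),Q.min(0).round(3),Q.max(0).round(3),np.median(Q,0).round(4))
t=cv2.imread('pics/top0.png'); s=cv2.imread('pics/side0.png')
A=cv2.resize(t[190:280,320:420],None,fx=4,fy=4,interpolation=cv2.INTER_CUBIC)
B=cv2.resize(s[190:320,250:350],None,fx=4,fy=4,interpolation=cv2.INTER_CUBIC)
o=np.zeros((520,800,3),np.uint8); o[:360,:400]=A; o[:,400:]=B; o=cv2.convertScaleAbs(o,alpha=1.5); cv2.imwrite('pics/crop1.png',o)
```

```text
top lid [390 250  20  21 274] (399.5567321777344, 260.00482177734375) (19.642473220825195, 20.608936309814453) ray z=9mm [ 0.4667 -0.2069  0.009 ] depth z 0.0093
top rim 141 [ 0.5469 -0.0865  0.0762] [ 0.6056 -0.0277  0.0899] [ 0.5768 -0.0582  0.0856]
top stand 998 [ 0.524 -0.104  0.02 ] [ 0.624 -0.007  0.031] [ 0.5705 -0.0515  0.0264]
side lid [279 289  24  23 365] (290.61907958984375, 299.8291320800781) (21.973169326782227, 23.406574249267578) ray z=9mm [ 0.4665 -0.21    0.009 ] depth z 0.0078
side rim 206 [ 0.5491 -0.0897  0.076 ] [ 0.6082 -0.0291  0.0875] [ 0.5765 -0.0604  0.083 ]
side stand 746 [ 0.528 -0.107  0.02 ] [ 0.624 -0.011  0.031] [ 0.5576 -0.0822  0.0249]
```

View pics/crop1.png

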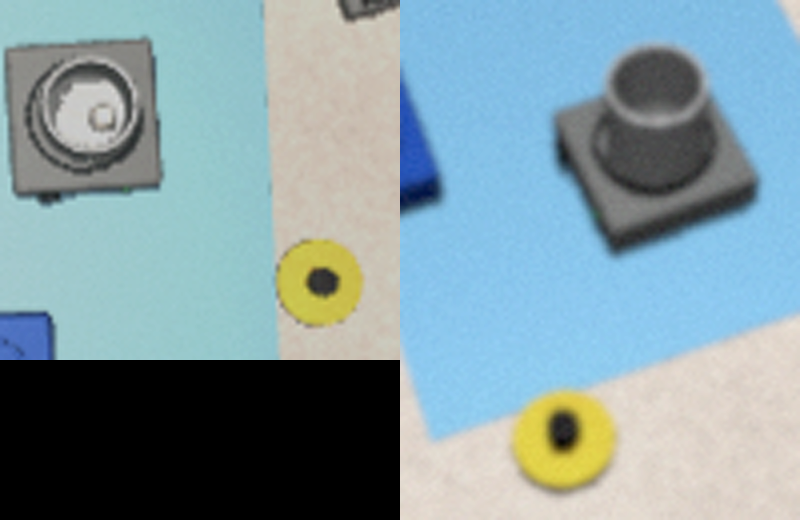

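The only yellow lid is the one at (400,260), and the only open steel jar with a tooth is on the grey stand; the blue one stays untouched. Lid ≈ (0.4665,-0.208), plate z 9 mm; jar rim ≈ (0.577,-0.058), z 85 mm, and the two views agree within 3 mm. I'm moving over the lid now.

```bash
python3 -m handwheel '[[[20,-44,0],0],[[20,-44,0],0],[[20,-44,0],0],[[20,-44,0],0],[[15,-46,0],0],[[15,-46,0],0],[[15,-46,0],0],[[15,-46,0],0],[[10,-46,0],0],[[10,-46,0],0]]' 45; python3 -m handwheel '[[[10,-46,0],0],[[10,-46,0],0],[[10,-46,0],0],[[10,-46,0],0],[[6,-46,-5],0],[[4,-46,-10],0],[[0,-46,-15],0],[[0,-40,-20],0]]'
python3 - <<'E'
from h import *
s=monitor.state(); M=R.from_rotvec(s['ee_rot']).as_matrix(); print(s['time_s'],s['position'],s['q'],'\n',M.round(4))
E
```

```text
time_s: 1.1
position: [0.4105, 0.1614, 0.2248]
ee_rot: [-0.933, 1.37, 0.929]
wrist_force: [0.7, -0.4, -0.9]
grip_width: 0.527
time_s: 1.9
position: [0.4593, -0.2172, 0.1756]
ee_rot: [-0.936, 1.366, 0.924]
wrist_force: [0.5, -0.1, -0.6]
grip_width: 0.528
1.9 [ 0.45932059 -0.21715177  0.17562773] [-0.48859225 -0.23758956  1.86939181 -0.00569563  1.50455499 -1.68479748] 
 [[ 0.002  -0.9308  0.3656]
 [-0.0075  0.3655  0.9308]
 [-1.     -0.0046 -0.0062]]
```

```bash
python3 -m handwheel '[[[7,9,-40],0],[[0,0,-40],0],[[0,0,-30],0],[[0,0,-10],0],[[0,0,0],0]]'
python3 - <<'E'
from h import *
t,_=snap('top','t1'); s,_=snap('side','s1'); P=monitor.state()['position']; print(P)
o=np.zeros((440,800,3),np.uint8)
for k,(n,p) in enumerate((('top',t),('side',s))):
    u,v=proj(n,P); u,v=int(u),int(v); print(n,proj(n,P),'knob',proj(n,[.4665,-.2083,.025]))
    c=p[v-55:v+55,u-50:u+50]; print('crop origin',u-50,v-55); o[:,400*k:400*k+400]=cv2.resize(c,None,fx=4,fy=4,interpolation=cv2.INTER_CUBIC)
cv2.imwrite('pics/crop2.png',cv2.convertScaleAbs(o[:,:,::-1],alpha=1.5))
E
```

```text
time_s: 2.4
position: [0.4633, -0.2134, 0.0484]
ee_rot: [-0.927, 1.372, 0.92]
wrist_force: [0.3, 0.2, 0.4]
grip_width: 0.526
[ 0.46421487 -0.21373502  0.0503644 ]
top (np.float64(405.8559396513858), np.float64(261.12262019733464)) knob (np.float64(401.4235518414394), np.float64(260.1337004689417))
crop origin 355 206
side (np.float64(289.2334011291075), np.float64(292.8173220696483)) knob (np.float64(289.99759096382985), np.float64(295.76186367533796))
crop origin 239 237
```

View pics/crop2.png

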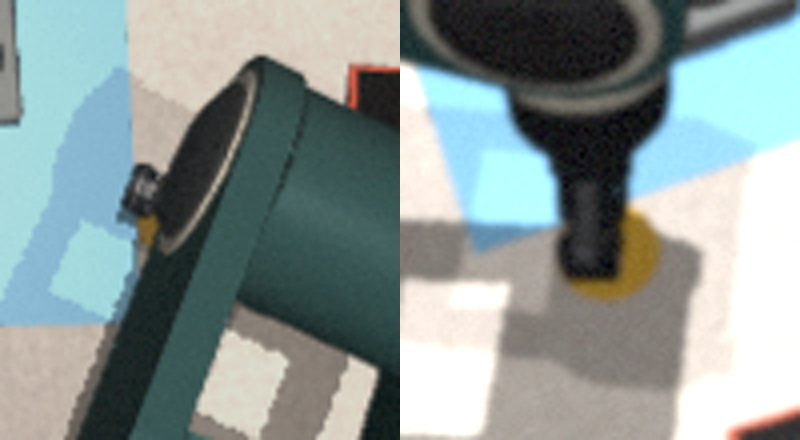

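The top view is blocked by the arm, with only a fingertip showing at (391,254). The side view shows the near finger's tip at about (286,306), left of the lid centre near (291,300). I'm checking this against the projected fingertip.

Run:
```python
from h import *
s=monitor.state(); P=s['position']; M=R.from_rotvec(s['ee_rot']).as_matrix(); d=np.load('pics/s1.npy'); C=cloud('side',d)
for dz in (0,.004,.008):
  for w in (.0225,.0295,.037): print(dz,w,np.round(proj('side',P-w*M[:,2]+[0,0,dz]),1))
q=C[285:312,276:300]
for v in range(288,312,3): print(v,[tuple((C[v,u]*1000).round().astype(int)) for u in (280,283,286,289,292)])
```

```text
0 0.0225 [288.6 303.1]
0 0.0295 [288.5 306.4]
0 0.037 [288.2 309.9]
0.004 0.0225 [288.5 302.2]
0.004 0.0295 [288.4 305.5]
0.004 0.037 [288.1 309.1]
0.008 0.0225 [288.4 301.3]
0.008 0.0295 [288.3 304.6]
0.008 0.037 [288.  308.2]
288 [(np.int64(443), np.int64(-235), np.int64(125)), (np.int64(445), np.int64(-252), np.int64(154)), (np.int64(449), np.int64(-255), np.int64(157)), (np.int64(455), np.int64(-255), np.int64(153)), (np.int64(464), np.int64(-241), np.int64(121))]
291 [(np.int64(441), np.int64(-237), np.int64(119)), (np.int64(443), np.int64(-258), np.int64(156)), (np.int64(448), np.int64(-260), np.int64(157)), (np.int64(457), np.int64(-243), np.int64(118)), (np.int64(463), np.int64(-244), np.int64(116))]
294 [(np.int64(450), np.int64(-189), np.int64(9)), (np.int64(441), np.int64(-261), np.int64(152)), (np.int64(446), np.int64(-266), np.int64(157)), (np.int64(457), np.int64(-241), np.int64(101)), (np.int64(461), np.int64(-247), np.int64(110))]
297 [(np.int64(434), np.int64(-266), np.int64(154)), (np.int64(439), np.int64(-268), np.int64(154)), (np.int64(444), np.int64(-270), np.int
[... 376 characters left out ...]
nt64(-271), np.int64(143)), (np.int64(437), np.int64(-273), np.int64(143)), (np.int64(442), np.int64(-276), np.int64(145)), (np.int64(374), np.int64(-588), np.int64(818)), (np.int64(451), np.int64(-280), np.int64(146))]
306 [(np.int64(433), np.int64(-262), np.int64(112)), (np.int64(439), np.int64(-259), np.int64(100)), (np.int64(444), np.int64(-263), np.int64(104)), (np.int64(449), np.int64(-264), np.int64(103)), (np.int64(453), np.int64(-272), np.int64(116))]
309 [(np.int64(440), np.int64(-216), np.int64(-4)), (np.int64(445), np.int64(-223), np.int64(7)), (np.int64(451), np.int64(-225), np.int64(7)), (np.int64(457), np.int64(-228), np.int64(7)), (np.int64(463), np.int64(-230), np.int64(8))]
```

```bash
python3 -m handwheel '[[[3,6,-10],0],[[0,0,-10],0],[[0,0,0],0],[[0,0,0],0]]'
python3 - <<'E'
from h import *
s,_=snap('side','s2'); st=monitor.state(); P=st['position']; M=R.from_rotvec(st['ee_rot']).as_matrix(); print(P,st['wrist_force'])
for w in(-.0225,.0225): print(proj('side',P+w*M[:,2]))
print(proj('side',P))
cv2.imwrite('pics/crop3.png',cv2.convertScaleAbs(cv2.resize(s[250:330,240:340,::-1],None,fx=7,fy=7,interpolation=cv2.INTER_CUBIC),alpha=2))
E
```

```text
time_s: 2.9
position: [0.4696, -0.2076, 0.033]
ee_rot: [-0.933, 1.367, 0.914]
wrist_force: [0.2, 0.4, 0.5]
grip_width: 0.526
[ 0.46955818 -0.20764937  0.03291378] [ 0.02041382 -0.79276678 -0.16847524]
(np.float64(290.5708198829241), np.float64(303.3534707708482))
(np.float64(291.63127583791254), np.float64(283.5526375912286))
(np.float64(291.110077207116), np.float64(293.28445822300716))
```

View pics/crop3.png

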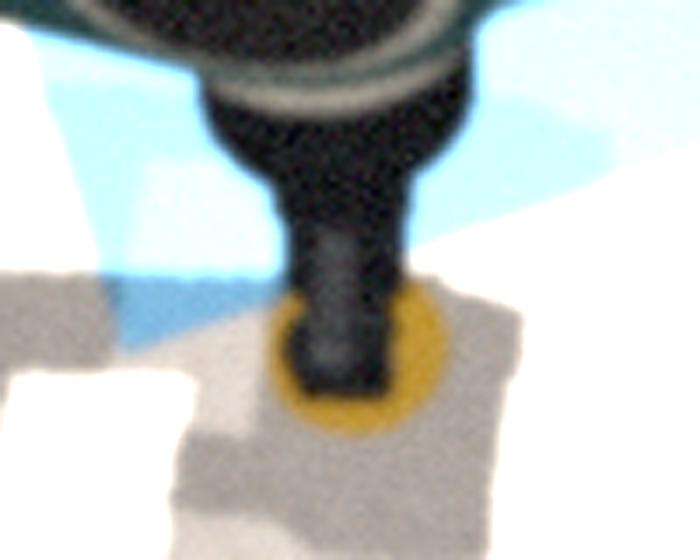

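The finger now stands over the lid: its tip is at about (289,306) and the lid centre at (291,299). I'm descending and closing on the knob.

```bash
python3 -m handwheel '[[[1,0,-12],0],[[0,0,-8],0],[[0,0,-2],0],[[0,0,0],0]]' ; python3 -m handwheel '[[[0,0,0],0],[[0,0,0],0],[[0,0,0],0],[[0,0,0],0],[[0,0,0],0],[[0,0,0],0]]' 0 35
python3 - <<'E'
from h import *
s,_=snap('side','s3'); st=monitor.state(); print(st['position'],st['wrist_force'],st['ft_torque'],st['grip_width']*85.4)
for n in ('side0','s3'):
    p=cv2.imread(f'pics/{n}.png'); hsv=cv2.cvtColor(p,cv2.COLOR_BGR2HSV)
    y=((hsv[...,0]>15)&(hsv[...,0]<35)&(hsv[...,1]>120)).astype(np.uint8); y[:270]=0;y[330:]=0;y[:,:260]=0;y[:,330:]=0
    h=cv2.convexHull(cv2.findNonZero(y)); print(n,y.sum(),cv2.boundingRect(h),cv2.minEnclosingCircle(h))
cv2.imwrite('pics/crop4.png',cv2.convertScaleAbs(cv2.resize(s[250:330,240:340,::-1],None,fx=7,fy=7,interpolation=cv2.INTER_CUBIC),alpha=2))
E
```

```text
time_s: 3.35
position: [0.4706, -0.2077, 0.0091]
ee_rot: [-0.933, 1.367, 0.914]
wrist_force: [0.5, 0.4, 0.2]
grip_width: 0.526
time_s: 3.95
position: [0.4709, -0.208, 0.0099]
ee_rot: [-0.934, 1.367, 0.913]
wrist_force: [0.5, -0.5, -1.4]
grip_width: 0.193
[ 0.47095154 -0.20798858  0.00984258] [-0.35306146 -0.68905137 -1.46929044] [ 0.02298218 -0.01890055 -0.01090213] 16.463883524760863
side0 421 (279, 289, 24, 23) ((290.5, 299.5), 12.349188804626465)
s3 211 (279, 291, 25, 20) ((290.75, 299.0), 12.412291526794434)
```

View pics/crop4.png

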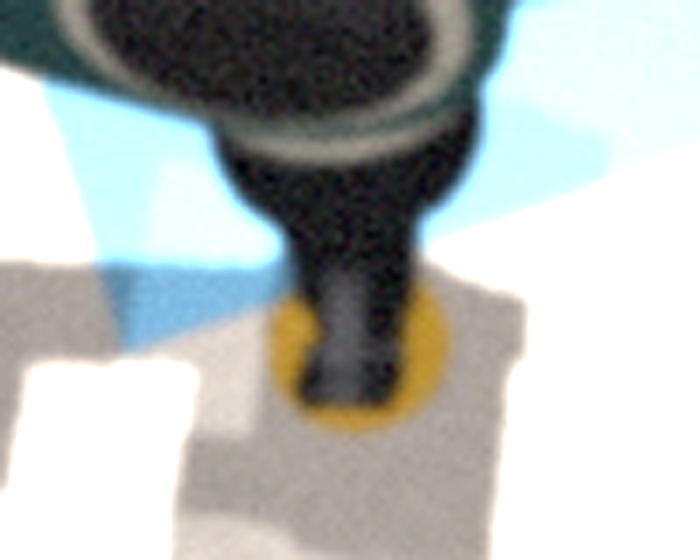

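The fingers closed on the knob at 16.5 mm and the lid barely moved (centre still near (291,299)). I'm lifting it and carrying it next to the jar.

```bash
python3 -m handwheel '[[[0,0,15],0],[[0,0,30],0],[[0,0,40],0],[[0,0,40],0],[[10,14,10],0],[[20,26,0],0],[[20,26,0],0],[[0,0,0],0],[[0,0,0],0]]'
python3 - <<'E'
from h import *
from scipy.optimize import least_squares
# refine jar rim & lid: circle fit of depth points in initial clouds
for n in('top','side'):
    p=cv2.imread(f'pics/{n}0.png'); d=np.load(f'pics/{n}0.npy'); C=cloud(n,d)
    m=(C[...,2]>.079)&(C[...,2]<.093)&(d>0)&(np.hypot(C[...,0]-.577,C[...,1]+.058)<.04)
    uv=np.argwhere(m)[:,::-1]; X=np.array([ray_z(n,u,v,.086)[:2] for u,v in uv])
    r=least_squares(lambda c:np.hypot(*(X-c).T)-.028,[.577,-.058],loss='soft_l1',f_scale=.002); print(n,'rim',r.x.round(4),len(X))
    hsv=cv2.cvtColor(p,cv2.COLOR_BGR2HSV); 
    y=((hsv[...,0]>20)&(hsv[...,0]<35)&(hsv[...,1]>120)).astype(np.uint8); l,b=(400,260) if n=='top' else (291,300)
    q=np.zeros_like(y); q[b-20:b+20,l-20:l+20]=1; y*=q
    y=cv2.morphologyEx(y,cv2.MORPH_CLOSE,np.ones((9,9),np.uint8)); k=cv2.findContours(y,0,1)[0]; k=max(k,key=cv2.contourArea)
    Y=np.array([ray_z(n,u,v,.009)[:2] for u,v in k[:,0]]); 
    r2=least_squares(lambda c:np.hypot(*(Y-c[:2]).T)-c[2],[.4665,-.208,.028]); print(n,'lid',r2.x.round(4),'diff',(r.x-r2.x[:2]).round(4))
s,_=snap('side','s4'); t,_=snap('top','t4'); st=monitor.state(); print(st['position'],st['wrist_force'],st['grip_width']*85.4, R.from_rotvec(st['ee_rot']).as_matrix()[:,0])
o=np.zeros((560,800,3),np.uint8); o[:,:400]=cv2.resize(s[170:310,270:370],None,fx=4,fy=4); o[:,400:]=cv2.resize(t[150:290,310:410],None,fx=4,fy=4)
cv2.imwrite('pics/crop5.png',cv2.convertScaleAbs(o[:,:,::-1],alpha=1.7))
E
```

```text
time_s: 4.9
position: [0.5211, -0.1394, 0.1607]
ee_rot: [-0.936, 1.363, 0.908]
wrist_force: [0.0, -0.1, -1.2]
grip_width: 0.19
top rim [ 0.5763 -0.0567] 136
top lid [ 0.4667 -0.2067  0.0259] diff [0.1096 0.1499]
side rim [ 0.5776 -0.0619] 172
side lid [ 0.4667 -0.2094  0.0254] diff [0.1109 0.1475]
[ 0.52082492 -0.13993538  0.16035869] [ 0.41481401  0.07186228 -0.42747593] 16.431995065220963 [ 0.01198502 -0.0121156  -0.99985478]
```

View pics/crop5.png

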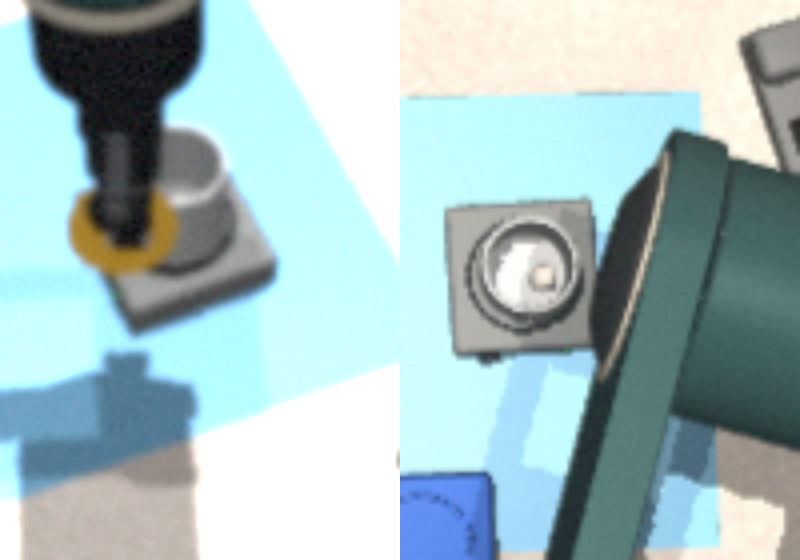

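The lid is held level under the fingers, centred in the side view near (301,227), and the jar mouth lies behind it at about (317,212). I'm moving it over the mouth.

```bash
python3 -m handwheel '[[[20,27,0],0],[[20,27,0],0],[[18,26,-10],0],[[0,0,-20],0],[[0,0,-10],0],[[0,0,0],0],[[0,0,0],0]]'
```

```text
time_s: 5.7
position: [0.5781, -0.0627, 0.1211]
ee_rot: [-0.93, 1.367, 0.9]
wrist_force: [0.1, 0.3, -1.0]
grip_width: 0.194
```

```bash
python3 -m handwheel '[[[3,5,-8],0],[[0,0,-8],0],[[0,0,0],0],[[0,0,0],0]]'
python3 - <<'E'
from h import *
from scipy.optimize import least_squares
s,d=snap('side','s5'); st=monitor.state(); P=st['position']; print(P,st['wrist_force'],R.from_rotvec(st['ee_rot']).as_matrix()[:,0].round(4))
hsv=cv2.cvtColor(s,cv2.COLOR_RGB2HSV); y=((hsv[...,0]>15)&(hsv[...,0]<35)&(hsv[...,1]>120)); y[:180]=0;y[240:]=0
h=cv2.convexHull(cv2.findNonZero(y.astype(np.uint8)))[:,0]; print(y.sum(),h.min(0),h.max(0))
z=P[2]-.0098+.009
m=[(u,v) for u,v in h]
Y=np.array([ray_z('side',u,v,z)[:2] for u,v in m]); r=least_squares(lambda c:np.hypot(*(Y-c).T)-.0257,P[:2],loss='soft_l1',f_scale=.001); print('lid',r.x,np.abs(r.fun).max(), 'rim side .5776/.5787 -.0594/-.0619')
# jar outer side edges in this view: rows
cv2.imwrite('pics/crop6.png',cv2.convertScaleAbs(cv2.resize(s[180:260,270:360,::-1],None,fx=8,fy=7,interpolation=cv2.INTER_CUBIC)[:560],alpha=1.8))
E
```

```text
time_s: 6.1
position: [0.5814, -0.0588, 0.1057]
ee_rot: [-0.929, 1.366, 0.897]
wrist_force: [-0.9, 0.4, -2.4]
grip_width: 0.19
[ 0.5813913  -0.05875485  0.10563413] [-0.68787754 -1.11549714 -1.55423334] [ 0.0144 -0.0138 -0.9998]
204 [ 19 199] [324 215]
lid [ 0.57607187 -0.06120084] 0.6299671301168317 rim side .5776/.5787 -.0594/-.0619
```

View pics/crop6.png

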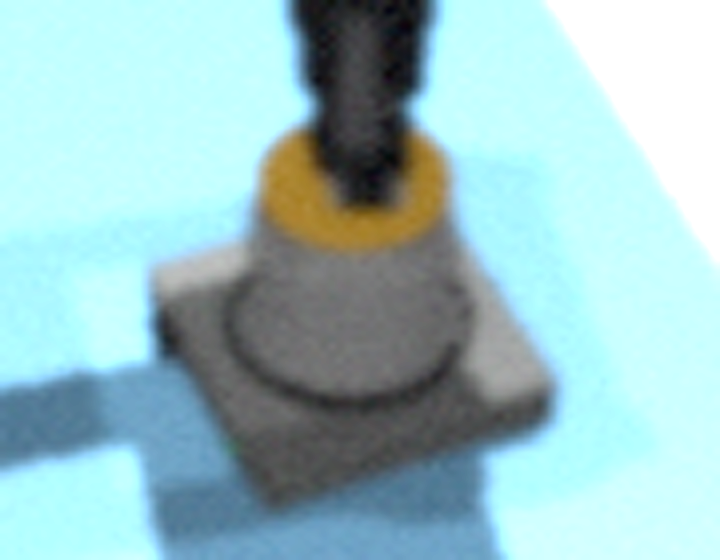

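In the crop the lid's yellow top spans u 258–453 and the jar's side 250–460, so both are centred at about 355 and well aligned. I'm lowering with the force watched.

```bash
python3 -m handwheel '[[[0,0,-5],0],[[0,0,-3],0],[[0,0,0],0]]'; python3 -m handwheel '[[[0,0,-3],0],[[0,0,0],0]]'; python3 -m handwheel '[[[0,0,-3],0],[[0,0,0],0]]'
```

```text
time_s: 6.45
position: [0.5815, -0.0588, 0.0974]
ee_rot: [-0.929, 1.366, 0.897]
wrist_force: [-0.2, -0.1, -1.6]
grip_width: 0.19
time_s: 6.65
position: [0.5815, -0.0588, 0.0941]
ee_rot: [-0.929, 1.366, 0.897]
wrist_force: [-1.0, -0.9, -0.0]
grip_width: 0.191
time_s: 6.85
position: [0.5815, -0.0588, 0.091]
ee_rot: [-0.93, 1.365, 0.897]
wrist_force: [-1.5, 1.0, -1.2]
grip_width: 0.189
```

```bash
python3 -m handwheel '[[[0,0,-1],0],[[0,0,0],0]]'; python3 -m handwheel '[[[0,0,-1],0],[[0,0,0],0]]'
```

```text
time_s: 7.05
position: [0.5818, -0.0589, 0.0906]
ee_rot: [-0.93, 1.365, 0.896]
wrist_force: [-1.8, -0.6, -0.6]
grip_width: 0.189
time_s: 7.25
position: [0.5821, -0.0589, 0.0907]
ee_rot: [-0.93, 1.364, 0.896]
wrist_force: [-1.2, 0.4, -2.3]
grip_width: 0.193
```

Descent stopped at z = 0.0907 against 0.091 expected, so the lid is seated. I'm releasing, rising and looking.

```bash
python3 -m handwheel '[[[0,0,0],0],[[0,0,0],0],[[0,0,0],0]]' 45; python3 -m handwheel '[[[0,0,20],0],[[0,0,30],0],[[0,0,30],0],[[0,0,20],0],[[0,0,0],0],[[0,0,0],0]]' 85;  python3 - <<'E'
from h import *
from scipy.optimize import least_squares
s,d=snap('side','s6'); st=monitor.state(); P=st['position']; print(P,st['wrist_force'],R.from_rotvec(st['ee_rot']).as_matrix().round(4))
C=cloud('side',d)
hsv=cv2.cvtColor(s,cv2.COLOR_RGB2HSV); y=((hsv[...,0]>15)&(hsv[...,0]<35)&(hsv[...,1]>120)); y[:180]=0;y[240:]=0;y[:,:290]=0;y[:,340:]=0
uv=np.argwhere(y)[:,::-1]; Q=C[y]; A=np.c_[Q[:,:2]-Q[:,:2].mean(0),np.ones(len(Q))]; c=np.linalg.lstsq(A,Q[:,2],rcond=None)[0]; print('plane slope x,y, z',c, 'n',len(Q))
h=cv2.convexHull(uv.astype(np.int32))[:,0]; Y=np.array([ray_z('side',u,v,.090)[:2] for u,v in h]); r=least_squares(lambda c:np.hypot(*(Y-c[:2]).T)-c[2],[.58,-.06,.027],loss='soft_l1',f_scale=.001); print('lid',r.x)
cv2.imwrite('pics/crop7.png',cv2.convertScaleAbs(cv2.resize(s[180:260,270:360,::-1],None,fx=8,fy=7,interpolation=cv2.INTER_CUBIC),alpha=1.8))
E
```

```text
time_s: 7.55
position: [0.5822, -0.0589, 0.0906]
ee_rot: [-0.93, 1.364, 0.895]
wrist_force: [0.0, -1.2, -0.2]
grip_width: 0.527
time_s: 8.15
position: [0.5811, -0.0588, 0.1922]
ee_rot: [-0.929, 1.366, 0.897]
wrist_force: [0.0, -0.2, -0.9]
grip_width: 0.996
[ 0.58105997 -0.05874371  0.1921202 ] [-0.28746182  0.03288144  0.51977376] [[ 0.0145 -0.923   0.3845]
 [-0.0138  0.3844  0.9231]
 [-0.9998 -0.0187 -0.0072]]
plane slope x,y, z [-0.40985031 -1.05143122  0.09298695] n 302
lid [ 0.5772794  -0.06135908  0.02535644]
```

View pics/crop7.png

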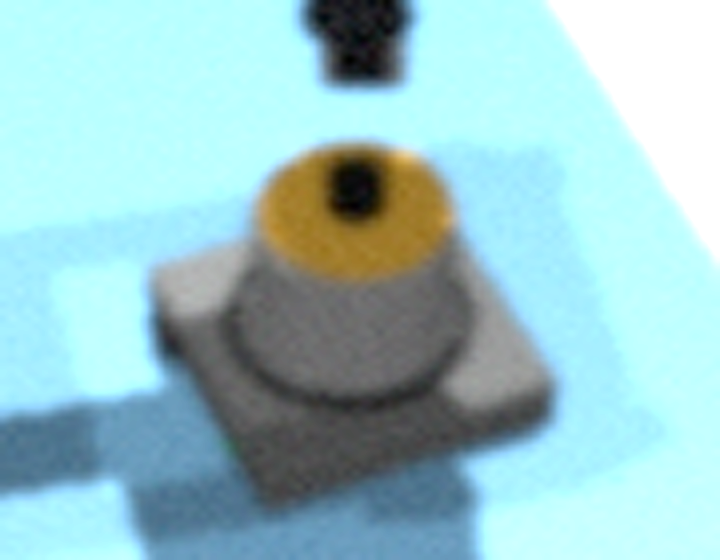

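The lid sits concentric on the jar: yellow ellipse around crop (355,210), knob at (355,190), no visible gap or tilt. I'm checking levelness with a robust plane fit.

Run:
```python
from h import *
from scipy.optimize import least_squares
d=np.load('pics/s6.npy'); s=cv2.imread('pics/s6.png'); C=cloud('side',d); hsv=cv2.cvtColor(s,cv2.COLOR_BGR2HSV)
y=((hsv[...,0]>15)&(hsv[...,0]<35)&(hsv[...,1]>120)&(abs(C[...,2]-.09)<.015)).astype(np.uint8); y[:180]=0;y[240:]=0;y[:,:290]=0;y[:,340:]=0
Q=C[cv2.erode(y,np.ones((3,3)))>0]; m=np.median(Q,0)
r=least_squares(lambda p:Q[:,2]-p[0]-(Q[:,:2]-m[:2])@p[1:],[.09,0,0],loss='soft_l1',f_scale=.001); print(len(Q),m,r.x,np.median(abs(r.fun)))
```

```text
171 [ 0.57343873 -0.06541166  0.08878152] [ 0.08884206 -0.00061317 -0.02665417] 0.0008608331961036948
```

The lid is level within noise (z ≈ 0.089). Next I descend around the jar, also shifting 3 mm across the jaws to centre the pads.

```bash
python3 -m handwheel '[[[-3,1,-20],0],[[0,0,-40],0],[[0,0,-40],0],[[0,0,-30],0],[[0,0,-10],0],[[0,0,0],0],[[0,0,0],0]]' 85.4
```

```text
time_s: 8.9
position: [0.575, -0.0573, 0.0426]
ee_rot: [-0.927, 1.37, 0.901]
wrist_force: [0.3, -0.0, 0.9]
grip_width: 1.001
```

```bash
python3 -m handwheel '[[[3.5,0,-1],0],[[0,0,0],0]]'; python3 -m handwheel '[[[0,0,0],0],[[0,0,0],0],[[0,0,0],0],[[0,0,0],0],[[0,0,0],0],[[0,0,0],0]]' 0 60
```

```text
time_s: 9.1
position: [0.58, -0.0575, 0.0442]
ee_rot: [-0.928, 1.368, 0.898]
wrist_force: [0.6, 0.2, -0.1]
grip_width: 1.0
time_s: 9.7
position: [0.581, -0.0577, 0.0465]
ee_rot: [-0.93, 1.365, 0.896]
wrist_force: [0.0, -1.0, -0.2]
grip_width: 0.675
```

The grip holds at a 57.6 mm reading (knob read 1.5 mm low as well). I'm lifting slowly.

```bash
python3 -m handwheel '[[[0,0,3],0],[[0,0,6],0],[[0,0,10],0],[[0,0,12],0],[[0,0,12],0],[[0,0,12],0],[[0,0,12],0],[[0,0,12],0],[[0,0,8],0],[[0,0,3],0]]'; python3 -m handwheel '[[[0,0,0],0],[[0,0,0],0],[[0,0,0],0],[[0,0,0],0]]'
```

```text
time_s: 10.7
position: [0.5809, -0.0576, 0.1459]
ee_rot: [-0.93, 1.364, 0.895]
wrist_force: [0.5, -0.4, -2.5]
grip_width: 0.675
time_s: 11.1
position: [0.5805, -0.0576, 0.1449]
ee_rot: [-0.93, 1.365, 0.896]
wrist_force: [-0.0, -0.4, -2.9]
grip_width: 0.679
```

```bash
python3 -m handwheel '[[[0,0,2],0],[[0,0,0],0],[[0,0,0],0],[[0,0,0],0],[[0,0,0],0]]'
python3 - <<'E'
from h import *
s,d=snap('side','s7'); t,_=snap('top','t7'); st=monitor.state(); print(st['position'],st['wrist_force'],R.from_rotvec(st['ee_rot']).as_matrix()[:,0].round(4),abs(st['joint_vel']).max())
o=np.zeros((560,800,3),np.uint8); o[:,:400]=cv2.resize(s[120:260,270:370],None,fx=4,fy=4,interpolation=cv2.INTER_CUBIC); o[:250,400:]=cv2.resize(t,(400,250))
cv2.imwrite('pics/crop8.png',cv2.convertScaleAbs(o[:,:,::-1],alpha=1.8))
E
```

```text
time_s: 11.6
position: [0.5802, -0.0575, 0.1461]
ee_rot: [-0.929, 1.366, 0.897]
wrist_force: [0.0, 0.1, -3.0]
grip_width: 0.678
[ 0.58023036 -0.05754112  0.1460967 ] [-0.07452461  0.01806361 -2.98490665] [ 0.0141 -0.0138 -0.9998] 0.001902644957524318
```

View pics/crop8.png

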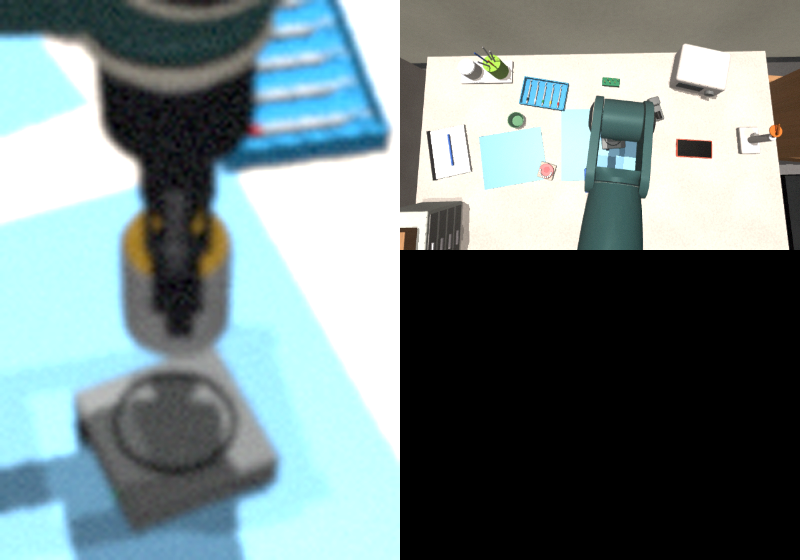

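The jar hangs upright in the gripper with the lid seated, its yellow rim around crop (177,245). The stand's ring below is empty and the bystanders in view are in place. It was lifted 99.6 mm and is steady, so I'm handing in.

```bash
python3 -c "
from station import robot,monitor
print(robot.close_job()); print(monitor.state()['position'])"
```

```text
the job is handed in; nothing more can be done
None
the job is handed in; nothing more can be done
```

I put the yellow lid on the steel jar by its knob and let go of it. I then gripped the jar by its body, lifted it straight up, and handed the job in while still holding it there, at 11.6 s.

**Lid:** The descent stopped at TCP z 0.0907, against 0.091 expected when seated. The plate top read 0.089 from depth, against 0.090. The lid looked concentric and level. My first plane fit of the lid top gave a nonsense slope because of bad depth points at the edges. The robust refit gave about 1.5° in y, and I put that down to noise.

**Lift:** The tool rose 99.6 mm from where it gripped the jar. At the end the arm was still, the wrist carried about 3 N, and the last picture showed the jar upright with the lid on.

**Disagreements:**
- The two cameras differed by 2–3 mm in y, within calibration.
- Depth on the dark fingers was unreliable, so I did not use it.
- The tool leaned about 1.1° from vertical, hardly changing between gripping the jar and the end.

**Bystanders:** The bystanders in the last top view showed no change. I checked them by eye only, and the arm hid the blue look-alike stand and part of the handpiece rest.

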